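# Clear the board holder and hold its spring jaw open at the index mark

## Robot

A 6-joint arm with a two-finger parallel gripper is mounted at the origin on the work surface. World frame = base frame: x ahead of the robot, y to its left, z up, the work surface at z = 0. Lengths are in mm, angles in degrees, forces in N, time in s.
With the tool pointing down it reaches from about 300 to 850 mm from the base axis. Payload 4.2 kg.
Tool frame: the origin (TCP) lies at the very end of the fingers, on their centre line; the grasp point (between the pads) lies 19 mm behind it; x points along the fingers, y is the direction in which the jaws open and shut, and the axes are right-handed (so a half turn about x gives the same grasp; the last joint's range is limited). The gripper opens to 91 mm and grips with 3 to 60 N. Pads are 32 mm wide; open, the fingers measure 118 mm over their backs; the gripper's body (76 mm by 178 mm) begins 60 mm behind the grasp point.
Start: joints at [-64.458, 18.312, 89.639, -0, 72.044, -1.146], TCP at [258.26, -513.756, 213.976] pointing down, gripper open.
Joint ranges: [-177.97, 177.97], [-48.28, 115.42], [12.27, 149.76], [-77.06, 257.06], [2.81, 150.46], [-146.56, 146.56]. Speed limits (degrees/s): [147.25, 147.25, 180, 180, 180, 180].

## Interface

Orientations are given as [roll, pitch, yaw] about the fixed x, y, z axes, in that order (R = Rz(yaw) Ry(pitch) Rx(roll)).
In Python, from workcell import sensors, grab_frame, job_done, finder gives the robot as it stands.
- The arm moves only by the tool play_rows, never from a script. Its argument "motion" is a list of rows, each a list of 5 numbers: the shift along the world's x, y, z in m, then the turn about the world's z in rad, then the opening, from 0 (shut) to 1 (fully open). In form: [[tx, ty, tz, roll, fingers], ...]. A call has exactly 8 rows; each row is the pose to reach, as a shift and turn from the pose commanded when the call began; what a row does not reach only later rows make up. A row lasts 1/12 s, in which the tool goes at most 41.7 mm and 7.16 degrees, less where a joint would pass 70% of its speed; a pose out of reach is approached as far as the arm can. A call with a gripper value outside its range is refused whole. The fingers move at their own pace and stop on an object; "squeeze" is the grip in N (left out, the last holds). Time passes only in rows, so rows that repeat a pose let the fingers close, or fill a call up. It gives the time, the measured TCP pose, the force and the opening at its end, in the units of the state.
- sensors.state(): the state, without advancing time (a new reading comes with each control period).
- grab_frame(name): name is "scene" or "top"; returns a dict with "img" (420x560x3 uint8, blue, green, red), "fx", "fy", "cx", "cy" (pixels), "rvec" (rotation vector, rad) and "tvec" (3), from world to camera coordinates, as OpenCV has them. Camera axes: x right, y down, z forward; pixel columns grow to the right and rows downward; lengths in mm; the calibration is good to about 2 mm. A picture is of the moment at which its call begins. There is no depth.
- job_done(): hands the job in, once; it reports no verdict.
Trained networks look in a picture, given as the dict that the camera call returned (one of the last four; its "shot" number tells which), for a name from the list of things; names that differ only in an ending like _2 or _b are one class to them, and where a whole thing is asked for, a point or a joint stands for the part that bears it (a point fixed in the world has none). Each returns a list of dicts, best first, with "conf" (0 to 1); they miss things now and then, are a little off and sometimes report something else, mostly with a low value. They report only what shows in the picture. A call takes as long as a camera call. They do not tell look-alikes from the thing itself.
- finder.spot_in(picture, label): "point" ([column, row] in pixels, amid what is visible of it).
- finder.spot_point(picture, label): "point" ([column, row] in pixels: a listed point, or the origin of a listed thing).
The state is a dict: "time_s": time; "qpos": joint angles; "qvel": joint speeds; "effort": joint torques, N m; "ee_pos": TCP position; "ee_rot": TCP orientation; "force": force on the tool from outside, world axes, zero at the start; "torque": the same for the moment, N m; "gripper_width": finger opening in mm.
Only numpy, scipy, OpenCV 4.12 (cv2) and the standard library are available. Lean on these libraries where they do the work, as an engineer would, in place of code of your own. Each camera call takes 0.05 s, during which the arm holds its last target.

## Task

A heat sink has been left standing on the bed of the spring-closing circuit-board holder, in the way of its sliding jaw: lift it off and set it down upright in the free part of the parts tray, without dropping it, before you move the jaw. Then draw the jaw out by its bow handle until its pointer stands level with the line on the index clip, and finish while still gripping it there, held open for the next board. Do not let the jaw snap shut, do not shift the clip, and leave everything else where it is.

Things in the scene. Friction and masses are not known exactly. Their poses are not given: they have to be found in the camera images.
- holder: the board holder, fixed: aluminium bed 340 x 210 x 12 mm. Origin: centre of its underside; x along the slide, z up. The sliding jaw opens towards its -x (roughly to the robot). Fixed jaw at x = +58 mm, top 54 mm above the bench, spring barrel behind it. Two guide rails along x at y = -66 and +66 mm, 9 mm wide, tops 20 mm above the bench. A white scale on the -y edge.
- jaw (a joint): travel of the sliding jaw in m: 0 = shut (where the spring holds it at the start), grows as it is pulled to the holder's -x, end stop at 0.125. The return spring pulls it shut with about 6 N at 0, rising by 0.6 N per 10 mm (about 11 N at 0.08). It springs back when let go.
- jaw_handle (a point): middle of the bow handle's grip bar: steel, 12 mm round, straight for 70 mm along the holder's y, 94 mm above the bench, free from above; 34 mm clear under it to the jaw block (35 mm thick along x, 152 mm long, top 54 mm above the bench). Axes as the holder's. Jaw shut: bar at holder x = -10 mm, the block's front face at -25 mm. Pinch it from above, fingers closing along x.
- jaw_pointer (a point): tip of the small steel pointer on the -y end of the jaw, 3 mm wide, 31 mm above the bench. Moves with the jaw; axes as the holder's.
- clip (a joint): setting of the index clip on the scale, in m: the jaw travel at which the pointer is level with the clip's line. Clamped by its thumb screw; varies from job to job (0.065 to 0.100); not to be shifted.
- clip_line (a point): the mark: inner end of the white line (along y) across the top of the index clip, a black saddle 10 mm (along x) x 15 x 18 mm with a steel thumb screw outside, on the scale at the holder's -y edge, top 34 mm above the bench. Axes as the holder's. The jaw's pointer passes just inside it.
- heatsink_mid (a point): centre (half-way up) of the heat sink to clear: bare aluminium, 60 mm long (its x) x 44 mm wide (its y) x 50 mm tall, about 0.16 kg (varies), 7 upright fins along its length. It stands on the bed (12 mm above the bench) between the guide rails, in front (-x) of the jaw, turned a little. Grip it across the 44 mm width, on the outer fins.
- tray: the parts tray: shallow grey plastic, fixed, 200 (x) x 180 (y) mm outside, 25 mm tall, walls and floor 4 mm thick, open above; on the left or on the right of the holder. Origin: centre of its underside, z up. Its +x half has a capacitor standing in it; the -x half is free.
- capacitor_mid (a point): centre (half-way up) of a capacitor can, 30 mm in diameter, 45 mm tall, standing in the +x half of the tray; leave it.
- meter: handheld multimeter lying face up, 190 (x) x 92 (y) x 46 mm (with its dial); origin centre of its underside; on the side of the holder where the tray is not; leave it.
- choke: ring-shaped choke wound with copper, 34 mm in diameter, 14 mm tall, lying on the bed behind the fixed jaw; origin centre of its underside; leave it.
- board: loaded green circuit board lying flat on the bench, 90 (x) x 70 (y) mm, 26 mm tall with its parts; origin centre of its underside; leave it.
- reel: small reel of solder wire, black flanges 62 mm in diameter, 50 mm tall, standing on end on the bench; origin centre of its underside; leave it.
- low_sink: another, low heat sink, 46 x 40 x 18 mm, lying on the bench (not on the holder); origin centre of its underside; leave it.
- driver: black-handled screwdriver 140 mm long lying on the bench beside the rear of the holder, on the left (+y); origin under its middle, x along it; leave it.
There are look-alikes about, which are no part of the job. Of the things that look like the part that bears heatsink_mid, the middle-sized one is meant.

How it is judged:
By the outcome, as a careful person would: the job done as asked, in the order asked, and still so for the second after the job is handed in, while the arm keeps its last pose, push and grip.
It also fails if it takes over 54 s, if anything falls off the work surface, if the arm or the gripper's body presses on something with over 40 N, if the wrist force passes 120 N, or if a joint passes its speed limit or range.

## Working session

There is one attempt and no reset: what is moved stays moved. The work goes in short steps, Python scripts to look and compute and a tool call to move; the robot and the scene stay as the last step left them, time stands still between calls to the robot, and variables do not carry over. Pictures are saved under pics/ and viewed, and the job is handed in when it is done.

Besides the shell and the picture viewer there is one more tool, called after ">>>" as name(argument=value, ...), one argument or row to a line, values as JSON. play_rows: Moves the arm, as the interface text tells. Its arguments: {"type":"object","properties":{"motion":{"type":"array","items":{"type":"array","items":{"type":"number"}}},"squeeze":{"type":"number"}},"required":["motion"]}

```bash
mkdir -p pics; ls; python3 - <<'E'
from workcell import sensors, grab_frame, finder
import cv2
print(sensors.state())
for n in("scene","top"):
    p=grab_frame(n); cv2.imwrite(f"pics/{n}0.png",p["img"]); print(n,p["fx"],p["cx"],p["cy"],p["rvec"],p["tvec"])
    for l in ["heatsink_mid","jaw_handle","jaw_pointer","clip_line","holder","tray","capacitor_mid","low_sink","meter","reel","board"]:
        print(l,[(round(d["conf"],2),[round(float(v),1) for v in d["point"]]) for d in finder.spot_point(p,l)])
    print("in",[(round(d["conf"],2),[round(float(v),1) for v in d["point"]]) for d in finder.spot_in(p,"heatsink_mid")])
E
```

```text
pics
{'time_s': 0.0, 'qpos': array([-6.44563611e+01,  1.83513003e+01,  8.97074084e+01, -2.57367066e-03,
        7.20429087e+01, -1.14595098e+00]), 'qvel': array([-0.03137826, -0.08622543,  0.05671288, -0.03754651,  0.09421217,
       -0.0231478 ]), 'effort': array([-2.39941408e-03, -4.12472534e+01, -2.31977105e+01,  7.23876245e-02,
        4.56385652e-02, -1.32875443e-04]), 'ee_pos': array([ 258.03259083, -513.2813047 ,  213.11690255]), 'ee_rot': array([-89.76656632,  89.89835316, 116.92381921]), 'force': array([-0.14192359, -0.63233929, -0.20353185]), 'torque': array([ 0.01312425, -0.03493392,  0.07118956]), 'gripper_width': 91.43831382475014}
scene 491.5918830338436 271.8998472025975 206.21193021784896 [ 2.11142989  0.78666124 -0.39782596] [-421.06847105 -152.40787165 1435.99990725]
heatsink_mid [(0.74, [224.3, 188.6]), (0.69, [264.9, 226.3]), (0.62, [202.0, 216.8])]
jaw_handle [(0.78, [287.1, 220.5])]
jaw_pointer [(0.66, [256.9, 263.7])]
clip_line [(0.61, [230.3, 245.0]), (0.48, [289.1, 255.7])]
holder [(0.83, [288.4, 257.0])]
tray [(0.86, [132.3, 296.5])]
capacitor_mid [(0.64, [1
[... 226 characters left out ...]
972568737996 283.2531338141045 207.00986410994363 [ 2.15092261 -2.07196762  0.2221424 ] [ -41.90228619  586.45491047 1113.84342626]
heatsink_mid [(0.8, [262.1, 295.1]), (0.63, [278.8, 226.0]), (0.6, [302.2, 281.5]), (0.48, [373.2, 162.7]), (0.36, [267.9, 150.3])]
jaw_handle [(0.58, [282.2, 191.4])]
jaw_pointer [(0.84, [316.9, 196.2]), (0.29, [287.1, 195.4])]
clip_line [(0.46, [317.6, 234.6])]
holder [(0.97, [285.4, 195.8])]
tray [(0.95, [397.7, 262.0])]
capacitor_mid [(0.74, [417.0, 230.8])]
low_sink []
meter [(0.92, [137.4, 248.6])]
reel [(0.85, [141.2, 170.6])]
board [(0.96, [413.2, 176.5])]
in [(0.83, [265.2, 294.9]), (0.68, [305.5, 280.2]), (0.59, [279.2, 227.0]), (0.49, [138.0, 250.8])]
```

View pics/scene0.png

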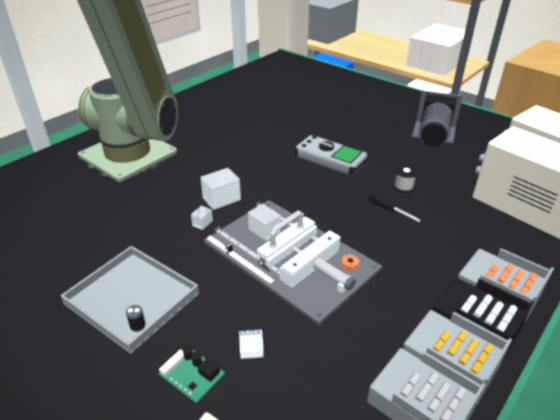

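View pics/top0.png

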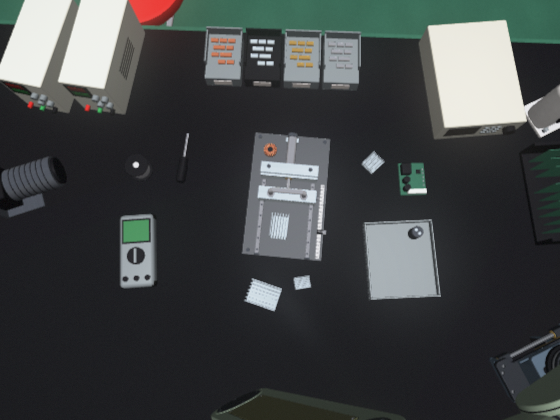

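Heat-sink candidates in the top view: a large one at (262,295) on the bench, a small one at (302,281) on the bench, the one on the bed at (279,226), and low_sink at (373,162). I choose the one on the bed, which is the middle-sized one. In the scene view it is at (265,226). Next is a close crop, then measurements.

```bash
cat > h.py <<'E'
import numpy as np, cv2
def P(p):
    R=cv2.Rodrigues(np.array(p["rvec"],float))[0]; t=np.array(p["tvec"],float).ravel()
    return R,t
def K(p): return np.array([[p["fx"],0,p["cx"]],[0,p["fy"],p["cy"]],[0,0,1.]])
def onz(p,uv,z):
    R,t=P(p); d=R.T@np.linalg.inv(K(p))@np.array([uv[0],uv[1],1.]); c=-R.T@t
    return c+d*(z-c[2])/d[2]
def px(p,X):
    R,t=P(p); return cv2.projectPoints(np.array(X,float).reshape(-1,1,3),np.array(p["rvec"],float),t,K(p),None)[0].reshape(-1,2)
def crop(p,c,w,h,s,fn):
    x,y=int(c[0]-w/2),int(c[1]-h/2)
    cv2.imwrite(fn,cv2.resize(p["img"][y:y+h,x:x+w],None,fx=s,fy=s,interpolation=cv2.INTER_CUBIC)); return x,y
E
python3 - <<'E'
from workcell import grab_frame,finder
from h import *
import pickle
S=grab_frame("scene");T=grab_frame("top")
pickle.dump((S,T),open("f0.pkl","wb"))
print(crop(T,(288,196),110,140,5,"pics/tc.png")[0:2],crop(S,(290,250),190,140,4,"pics/sc.png"))
for n,u,z in [("hs",(279,226),37),("handle",(282.2,191.4),94),("pointer",(316.9,196.2),31),("clip",(317.6,234.6),34),("holder",(285.4,195.8),0),("tray",(397.7,262),0),("cap",(417,230.8),26),("meter",(137,248),0)]:
    print(n,onz(T,u,z).round(1))
for n,u,z in [("hs",(264.9,226.3),37),("handle",(287.1,220.5),94),("pointer",(256.9,263.7),31),("clip",(230.3,245),34),("holder",(288.4,257),0),("tray",(132.3,296.5),0)]:
    print(n,onz(S,u,z).round(1))
R,t=P(T);print(-R.T@t); R,t=P(S);print(-R.T@t)
E
```

```text
(233, 126) (195, 180)
hs [541.8 -10.7  37. ]
handle [620.8 -15.9  94. ]
pointer [ 626.8 -108.1   31. ]
clip [ 523.4 -112.    34. ]
holder [632.1 -24.5   0. ]
tray [ 463.3 -328.2    0. ]
cap [ 544.6 -373.7   26. ]
meter [474.6 364.7   0. ]
hs [553.9 -18.5  37. ]
handle [623.1 -24.4  94. ]
pointer [ 617.5 -115.    31. ]
clip [ 536.7 -112.1   34. ]
holder [633.7 -31.    0. ]
tray [ 467.8 -326.4    0. ]
[ 344.11894651  -23.43048054 1211.34863068]
[1131.56812897 -650.11208277  748.0176466 ]
```

View pics/tc.png

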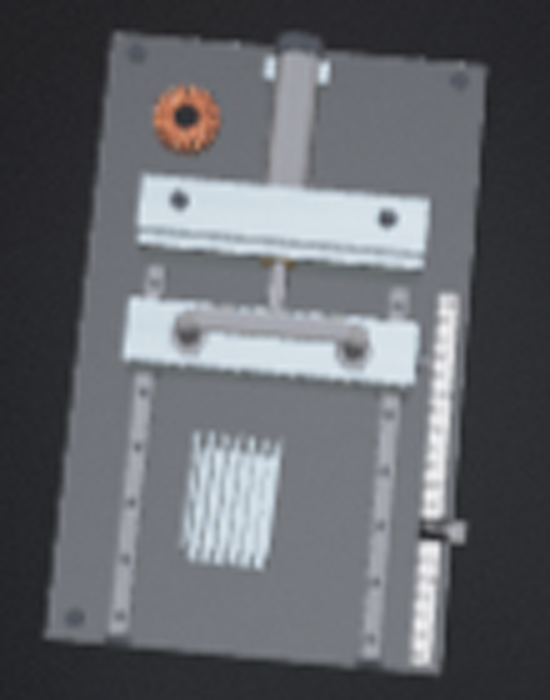

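View pics/sc.png

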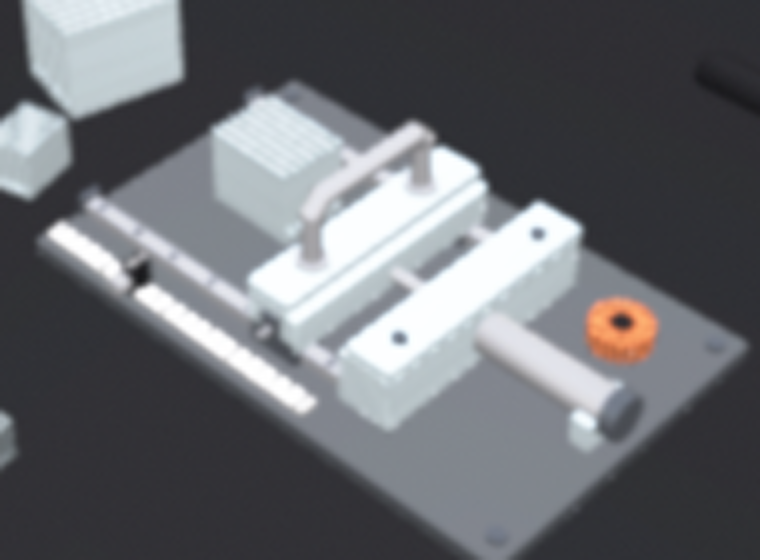

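```bash
cat > fit.py <<'E'
from h import *
import pickle
from scipy.optimize import least_squares
S,T=pickle.load(open("f0.pkl","rb"))
tc=lambda a:np.array([233,126])+(np.array(a,float)+.5)/5-.5
sc=lambda a:np.array([195,180])+(np.array(a,float)+.5)/4-.5
def W(q,L):
    c,s=np.cos(q[2]),np.sin(q[2]); L=np.array(L,float).reshape(-1,3)
    return np.c_[q[0]+c*L[:,0]-s*L[:,1],q[1]+s*L[:,0]+c*L[:,1],L[:,2]]
def fit(obs,q0):
    def f(q): return np.concatenate([(px(p,W(q,[L]))[0]-uv) for p,L,uv in obs])
    r=least_squares(f,q0,loss="soft_l1"); return r.x,r.fun.reshape(-1,2)
a,b=170,105
obsH=[(T,(a,b,12),tc((113,33))),(T,(a,-b,12),tc((487,66))),(T,(-a,-b,12),tc((440,670))),(T,(-a,b,12),tc((46,637))),
 (S,(-a,-b,12),sc((40,240))),(S,(-a,b,12),sc((293,82))),(S,(a,b,12),sc((748,345)))]
if __name__=="__main__":
    qT,r=fit([o for o in obsH if o[0] is T],(632,-25,0)); print("T",qT,np.degrees(qT[2]),r.round(1).tolist())
    qS,r=fit([o for o in obsH if o[0] is S],(632,-25,0)); print("S",qS,np.degrees(qS[2]),r.round(1).tolist())
    q,r=fit(obsH,(632,-25,0)); print("both",q,np.degrees(q[2]),r.round(1).tolist())
    x,y=30,22
    oT=[(T,(x,y,62),tc((196,432))),(T,(x,-y,62),tc((285,440)))]
    oS=[(S,(-x,y,62),sc((260,94))),(S,(x,y,62),sc((344,150))),(S,(-x,-y,62),sc((212,130))),(S,(-x,-y,12),sc((215,192)))]
    for o in (oT,oS,oT+oS):
        k,r=fit(o,(545,-12,-.1)); print("hs",k,np.degrees(k[2]),r.round(1).tolist())
    vt,vs=T["img"].copy(),S["img"].copy()
    def big(p,off,w,h,s,fn):
        im=cv2.resize(p["img"][off[1]:off[1]+h,off[0]:off[0]+w],None,fx=s,fy=s,interpolation=cv2.INTER_CUBIC)
        g=lambda X:((px(p,X)-off+.5)*s-.5).round().astype(int)
        for X,c in [(W(q,[(a,b,12),(a,-b,12),(-a,-b,12),(-a,b,12)]),(0,255,0)),(W(k,[(x,y,62),(x,-y,62),(-x,-y,62),(-x,y,62)]),(0,0,255)),
            (W(k,[(x,y,12),(x,-y,12),(-x,-y,12),(-x,y,12)]),(255,0,255)),
            (W(q,[(-10,35,94),(-10,-35,94)]),(255,0,0)),(W(q,[(-25,76,54),(-25,-76,54),(10,-76,54),(10,76,54)]),(0,200,255))]:
            cv2.polylines(im,[g(X)],True,c,1)
        cv2.imwrite(fn,im)
    big(T,np.array([233,126]),110,140,4,"pics/ovT.png"); big(S,np.array([195,180]),190,140,4,"pics/ovS.png")
    print("handle",W(q,[(-10,0,94)]))
E
python3 fit.py
```

```text
T [ 6.33963696e+02 -2.86540002e+01 -5.49342908e-02] -3.147503011230852 [[-0.3, -0.6], [0.2, -0.5], [0.5, 0.9], [-0.4, 0.2]]
S [ 6.34473737e+02 -2.75197327e+01 -5.63168714e-02] -3.226719045265468 [[-1.5, 0.0], [0.4, -0.4], [0.6, -0.0]]
both [ 6.34257745e+02 -2.82164277e+01 -5.60437787e-02] -3.211071988773676 [[-0.3, -0.7], [0.1, -0.6], [0.2, 0.9], [-0.6, -0.0], [-1.8, 0.2], [0.1, -0.3], [0.3, 0.1]]
hs [ 5.42113682e+02 -1.23494095e+01 -5.36204309e-02] -3.0722243870067047 [[0.4, 0.0], [-0.4, -0.0]]
hs [ 5.41918228e+02 -8.84599553e+00 -8.41661964e-02] -4.82236783020494 [[2.0, 0.5], [-0.7, -2.0], [-0.2, -0.3], [-0.1, 1.1]]
hs [ 5.42409481e+02 -1.00467885e+01 -1.04467023e-01] -5.98551949892889 [[0.1, -0.5], [-0.7, 0.3], [2.1, 0.8], [-1.0, -1.5], [-0.3, -0.1], [-0.3, 1.3]]
handle [[624.2734455  -27.65628328  94.        ]]
```

View pics/ovT.png

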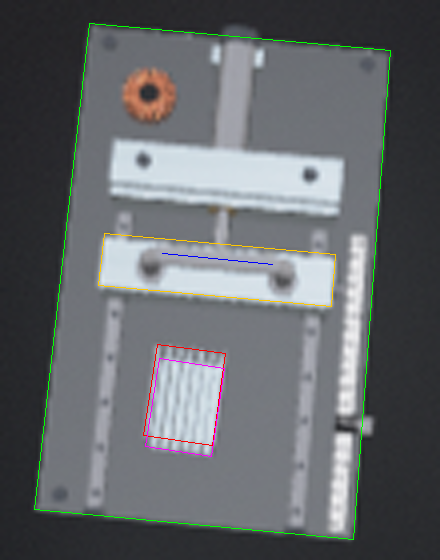

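View pics/ovS.png

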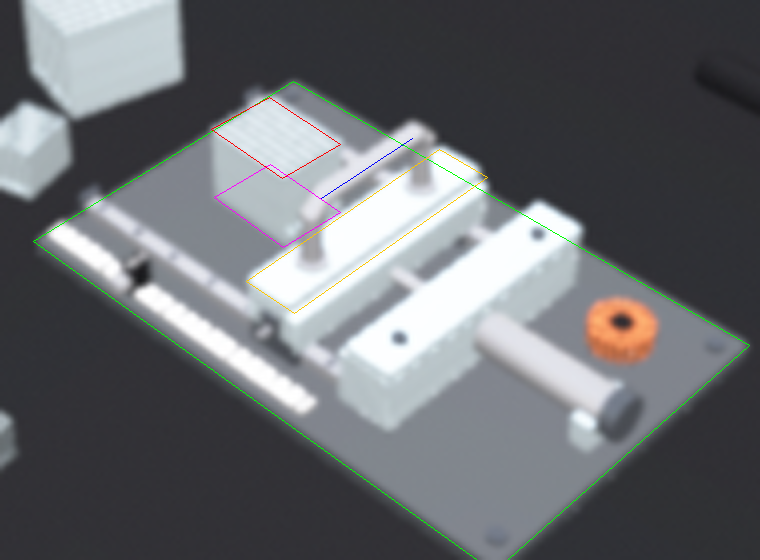

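```bash
python3 - <<'E'
from fit import *
print(crop(S,(264,222),70,56,10,"pics/s2.png"),crop(T,(279,226),50,50,12,"pics/t2.png"))
E
```

```text
(229, 194) (254, 201)
```

View pics/s2.png

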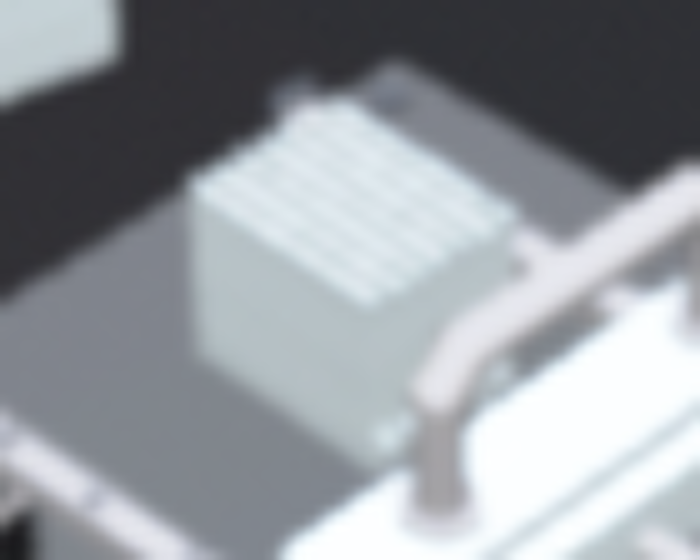

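View pics/t2.png

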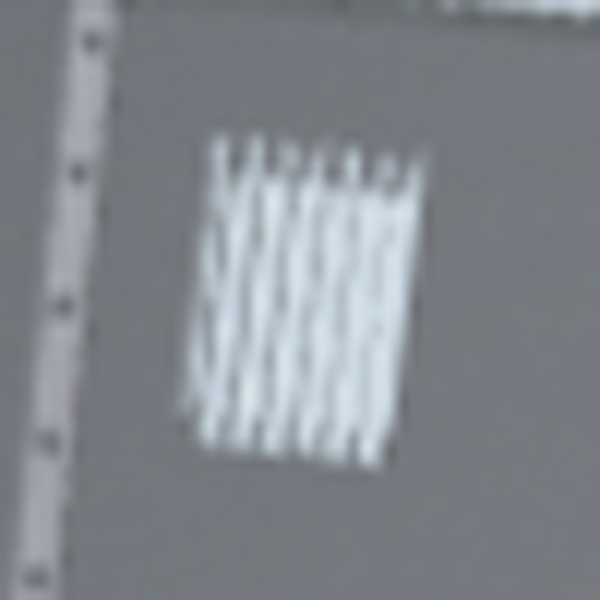

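```bash
cat > fit2.py <<'E'
from fit import *
s2=lambda a:np.array([229,194])+(np.array(a,float)+.5)/10-.5
t2=lambda a:np.array([254,201])+(np.array(a,float)+.5)/12-.5
x,y=30,22
oS=[(S,(-x,-y,62),s2((190,180))),(S,(-x,y,62),s2((348,97))),(S,(x,y,62),s2((518,213))),(S,(x,-y,62),s2((372,304))),(S,(-x,-y,12),s2((200,354))),(S,(x,-y,12),s2((368,467)))]
oT=[(T,(x,y,62),t2((212,133))),(T,(x,-y,62),t2((428,146))),(T,(-x,-y,12),t2((378,470))),(T,(-x,y,12),t2((200,450)))]
if __name__=="__main__":
  for o in (oT,oS,oT+oS):
    k,r=fit(o,(545,-12,-.1)); print("hs",k,np.degrees(k[2]),r.round(1).tolist())
E
python3 fit2.py
```

```text
hs [ 5.42499504e+02 -1.04919702e+01 -6.11340191e-02] -3.5027212783019293 [[0.3, 0.2], [-0.6, 0.8], [1.1, -0.5], [-0.6, -0.4]]
hs [ 5.42124654e+02 -7.80602396e+00 -1.16877782e-01] -6.696603612593047 [[0.4, -0.2], [-0.8, 0.2], [-0.2, 0.4], [-0.2, -0.3], [0.2, -0.7], [0.5, 0.6]]
hs [ 5.42330855e+02 -8.83314026e+00 -9.60899270e-02] -5.50554726864874 [[0.1, -0.0], [-0.9, 1.1], [0.0, -0.2], [-1.6, -0.7], [0.1, 0.3], [-1.4, 0.4], [-0.3, 0.4], [-0.1, -0.0], [-0.1, -0.2], [0.6, 0.8]]
```

```bash
cat > st.py <<'E'
from workcell import sensors
from scipy.spatial.transform import Rotation as R
import numpy as np
def show():
    s=sensors.state(); M=R.from_euler("xyz",s["ee_rot"],degrees=True).as_matrix()
    print("t",round(s["time_s"],2),"pos",s["ee_pos"].round(1),"xax",M[:,0].round(3),"yaw_y",round(float(np.degrees(np.arctan2(M[1,1],M[0,1]))),2),"F",s["force"].round(1),"w",round(s["gripper_width"],1),"q",s["qpos"].round(1))
    return s
if __name__=="__main__": show()
E
python3 st.py
python3 - <<'E'
from fit import *
crop(T,(402,260),100,100,6,"pics/tray.png")
E
```

```text
t 1.4 pos [ 258.3 -513.8  214. ] xax [ 0. -0. -1.] yaw_y -63.31 F [ 0.3 -0.4 -0.4] w 91.1 q [-64.5  18.3  89.6  -0.   72.   -1.1]
```

View pics/tray.png

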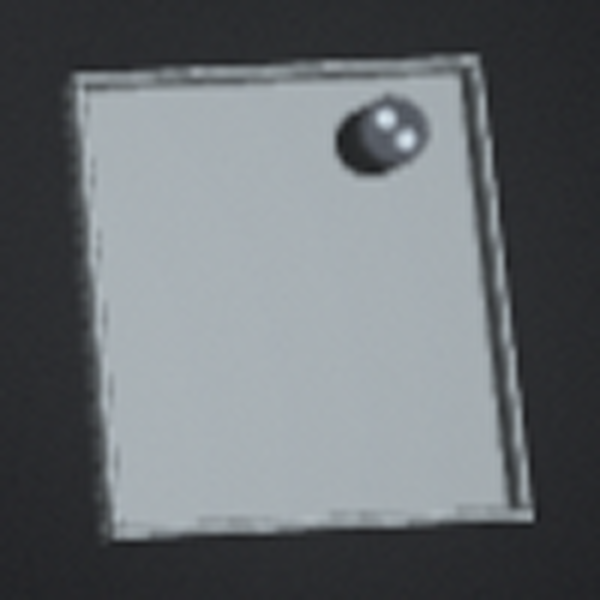

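>>> play_rows(
  motion=[
    [0.01, 0.018, -0.002, -0.02, 0.8],
    [0.025, 0.045, -0.005, -0.05, 0.8],
    [0.043, 0.077, -0.008, -0.09, 0.8],
    [0.062, 0.11, -0.012, -0.13, 0.8],
    [0.081, 0.144, -0.016, -0.17, 0.8],
    [0.1, 0.178, -0.02, -0.21, 0.8],
    [0.119, 0.212, -0.024, -0.25, 0.8],
    [0.138, 0.246, -0.028, -0.29, 0.8],
  ],
)

```text
time_s: 2.07
ee_pos: [396.8, -266.1, 186.0]
ee_rot: [134.6, 90.0, -35.4]
force: [1.0, 0.7, -0.6]
gripper_width: 72.9
```

>>> play_rows(
  motion=[
    [0.019, 0.034, -0.006, -0.04, 0.8],
    [0.038, 0.068, -0.014, -0.08, 0.8],
    [0.057, 0.102, -0.022, -0.12, 0.8],
    [0.076, 0.136, -0.03, -0.16, 0.8],
    [0.095, 0.17, -0.038, -0.2, 0.8],
    [0.114, 0.204, -0.045, -0.23, 0.8],
    [0.132, 0.236, -0.052, -0.26, 0.8],
    [0.146, 0.259, -0.06, -0.272, 0.8],
  ],
)

```text
time_s: 2.73
ee_pos: [543.7, -5.9, 125.9]
ee_rot: [-155.5, 89.9, 19.1]
force: [0.7, -0.4, -0.0]
gripper_width: 73.0
```

```bash
python3 st.py; python3 - <<'E'
from fit import *
tr=lambda a:np.array([352,210])+(np.array(a,float)+.5)/6-.5
o=[(T,(100,90,25),tr((74,76))),(T,(100,-90,25),tr((478,57))),(T,(-100,-90,25),tr((533,520))),(T,(-100,90,25),tr((112,537)))]
k,r=fit(o,(465,-327,0)); print(k,np.degrees(k[2]),r.round(1).tolist()); print(W(k,[(-48,0,0),(-50,5,0)]))
from workcell import grab_frame
for n in("scene","top"):
    p=grab_frame(n); crop(p,(272,222) if n=="scene" else (285,225),130,100,6,f"pics/a_{n}.png")
E
```

```text
t 2.73 pos [543.7  -5.9 125.9] xax [ 0.001  0.    -1.   ] yaw_y -95.48 F [ 0.7 -0.4 -0. ] w 73.0 q [ -1.9  19.6 101.4   0.   58.9  93.6]
[ 4.70336427e+02 -3.31738330e+02  8.25611502e-02] 4.730405458689499 [[-0.2, -0.1], [0.3, 0.1], [-0.1, -0.2], [-0.1, 0.2]]
[[ 422.49992644 -335.69676496    0.        ]
 [ 420.09440197 -330.87873092    0.        ]]
```

View pics/a_scene.png

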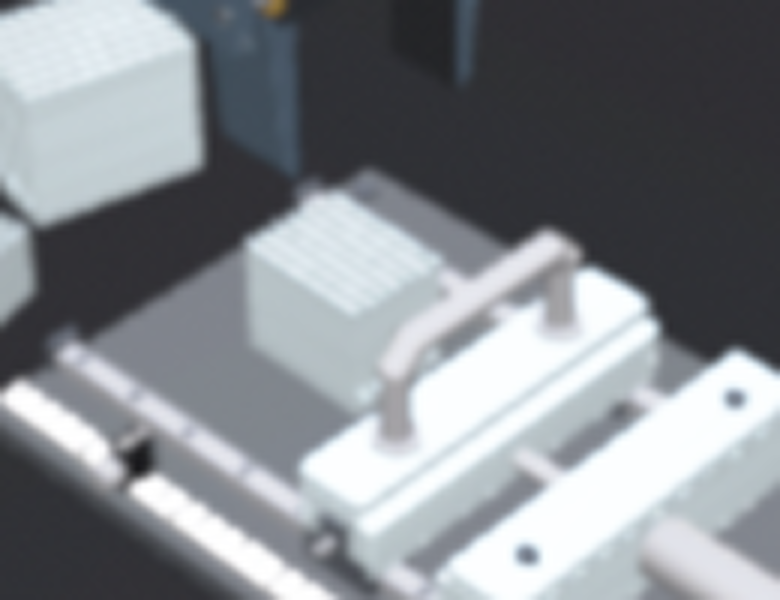

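Fingers are above the bed sink and its position is confirmed in this view: sink near crop (345,280), jaw still shut. Descending.

>>> play_rows(
  motion=[
    [0, 0, -0.01, 0, 0.8],
    [0, 0, -0.025, 0, 0.8],
    [0, 0, -0.04, 0, 0.8],
    [0, 0, -0.055, 0, 0.8],
    [0, 0, -0.07, 0, 0.8],
    [0, 0, -0.082, 0, 0.8],
    [0, 0, -0.092, 0, 0.8],
    [0, 0, -0.097, 0, 0.8],
  ],
  squeeze=15,
)

```text
time_s: 3.5
ee_pos: [540.9, -9.9, 27.7]
ee_rot: [10.9, 89.9, -174.7]
force: [0.1, -0.1, 1.4]
gripper_width: 72.9
```

>>> play_rows(
  motion=[
    [0, 0, 0, 0, 0.8],
    [0, 0, 0, 0, 0.6],
    [0, 0, 0, 0, 0.55],
    [0, 0, 0, 0, 0.5],
    [0, 0, 0, 0, 0.4],
    [0, 0, 0, 0, 0.3],
    [0, 0, 0, 0, 0.3],
    [0, 0, 0, 0, 0.3],
  ],
  squeeze=15,
)

```text
time_s: 4.17
ee_pos: [542.6, -8.8, 29.5]
ee_rot: [171.0, 89.9, -14.5]
force: [0.2, 0.4, 3.4]
gripper_width: 44.0
```

```bash
python3 st.py; python3 - <<'E'
from h import *
from workcell import grab_frame
for n in("scene","top"):
    p=grab_frame(n); crop(p,(272,222) if n=="scene" else (285,225),130,100,6,f"pics/b_{n}.png")
E
```

```text
t 4.17 pos [542.6  -8.8  29.5] xax [ 0.001 -0.    -1.   ] yaw_y -95.5 F [0.2 0.4 3.4] w 44.0 q [ -2.1  26.  107.9  -0.   46.1  93.4]
```

View pics/b_scene.png

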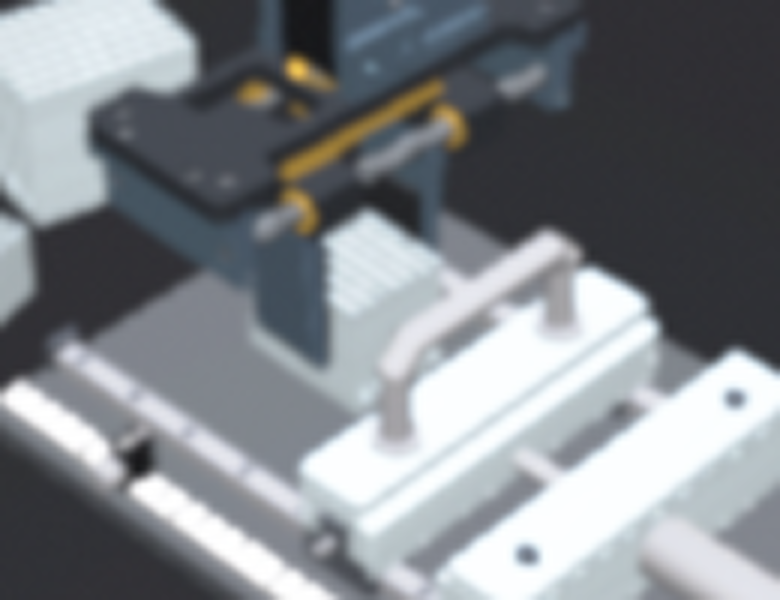

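Grip width is 44.0 mm, the sink's width, with the fingers on its outer fins. Lifting.

>>> play_rows(
  motion=[
    [0, 0, 0.002, 0, 0.3],
    [0, 0, 0.008, 0, 0.3],
    [0, 0, 0.018, 0, 0.3],
    [0, 0, 0.032, 0, 0.3],
    [0, 0, 0.05, 0, 0.3],
    [0, 0, 0.07, 0, 0.3],
    [0, 0, 0.088, 0, 0.3],
    [0, 0, 0.1, 0, 0.3],
  ],
  squeeze=22,
)

```text
time_s: 4.93
ee_pos: [543.0, -8.7, 131.5]
ee_rot: [-177.0, 89.8, -2.5]
force: [0.6, 1.2, -1.4]
gripper_width: 43.9
```

```bash
python3 st.py; python3 - <<'E'
from h import *
from workcell import grab_frame
for n in("scene",):
    p=grab_frame(n); crop(p,(272,212) if n=="scene" else (285,225),130,100,6,f"pics/c_{n}.png")
E
```

```text
t 4.93 pos [543.   -8.7 131.5] xax [ 0.003 -0.    -1.   ] yaw_y -95.51 F [ 0.6  1.2 -1.4] w 43.9 q [ -2.1  19.2 101.1  -0.   59.5  93.4]
```

View pics/c_scene.png

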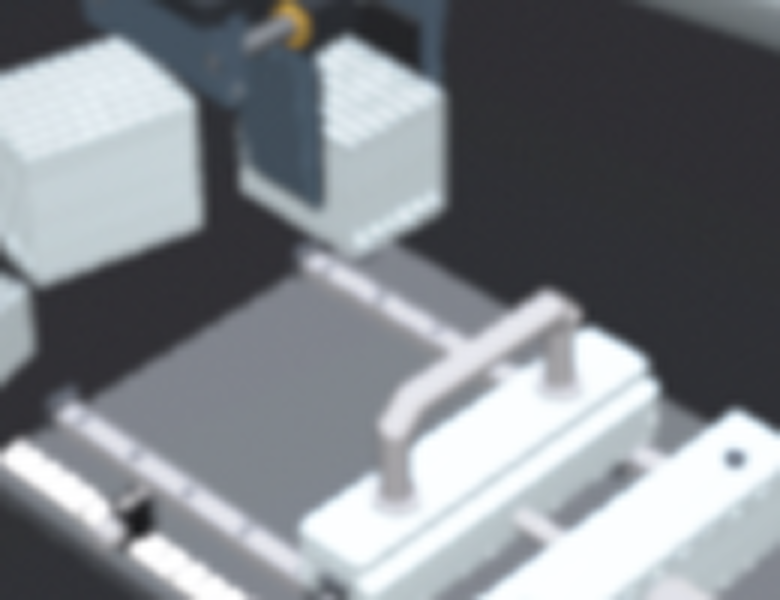

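>>> play_rows(
  motion=[
    [-0.004, -0.01, 0, 0.005, 0.3],
    [-0.012, -0.032, 0, 0.018, 0.3],
    [-0.022, -0.06, 0, 0.033, 0.3],
    [-0.033, -0.09, 0, 0.05, 0.3],
    [-0.044, -0.12, 0, 0.066, 0.3],
    [-0.055, -0.15, 0, 0.082, 0.3],
    [-0.066, -0.18, 0, 0.098, 0.3],
    [-0.077, -0.21, 0, 0.114, 0.3],
  ],
)

```text
time_s: 5.65
ee_pos: [463.1, -220.2, 127.9]
ee_rot: [-18.6, 89.9, 162.5]
force: [1.0, 0.3, -2.1]
gripper_width: 43.7
```

>>> play_rows(
  motion=[
    [-0.011, -0.03, 0, 0.016, 0.3],
    [-0.021, -0.057, 0, 0.03, 0.3],
    [-0.03, -0.08, 0, 0.043, 0.3],
    [-0.037, -0.098, 0, 0.054, 0.3],
    [-0.041, -0.11, 0, 0.06, 0.3],
    [-0.043, -0.117, 0, 0.064, 0.3],
    [-0.043, -0.117, 0, 0.064, 0.3],
    [-0.043, -0.117, 0, 0.064, 0.3],
  ],
)

```text
time_s: 6.32
ee_pos: [421.6, -335.4, 128.3]
ee_rot: [-53.4, 89.9, 131.2]
force: [0.3, 0.6, -1.7]
gripper_width: 43.9
```

```bash
python3 st.py; python3 - <<'E'
from h import *
from workcell import grab_frame
for n in("scene","top"):
    p=grab_frame(n); crop(p,(150,270) if n=="scene" else (400,250),160,120,4,f"pics/d_{n}.png")
E
```

```text
t 6.32 pos [ 421.6 -335.4  128.3] xax [-0.001  0.001 -1.   ] yaw_y -85.36 F [ 0.3  0.6 -1.7] w 43.9 q [-39.7  19.1 101.7   0.   59.3  45.6]
```

View pics/d_scene.png

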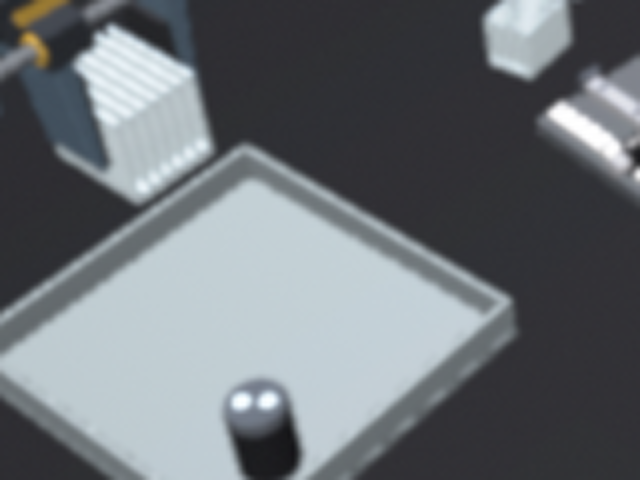

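View pics/d_top.png

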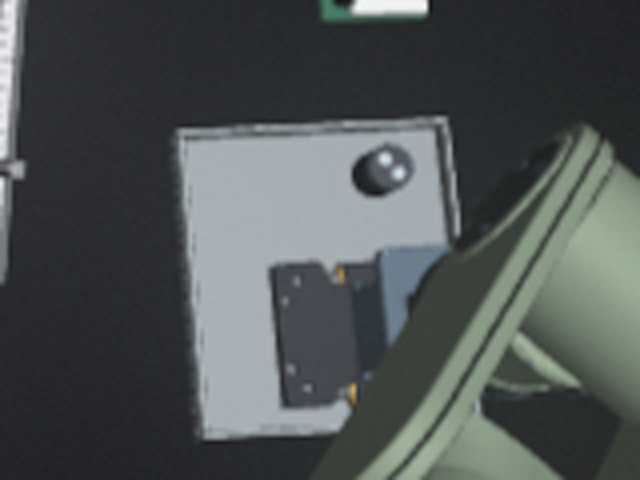

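```bash
python3 - <<'E'
from fit import *
print(onz(S,(70+34.6,210+50.8),110.8),onz(S,(70+212/4,210+150/4),110.8), W((422,-335,.0826),[(30,-22,0),(30,22,0)]))
E
```

```text
[ 453.30815452 -354.47569651  110.8       ] [ 448.50205375 -309.97363191  110.8       ] [[ 453.71285109 -354.44980914    0.        ]
 [ 450.08258246 -310.59982454    0.        ]]
```

>>> play_rows(
  motion=[
    [0, 0, -0.01, 0, 0.3],
    [0, 0, -0.025, 0, 0.3],
    [0, 0, -0.043, 0, 0.3],
    [0, 0, -0.06, 0, 0.3],
    [0, 0, -0.073, 0, 0.3],
    [0, 0, -0.083, 0, 0.3],
    [0, 0, -0.09, 0, 0.3],
    [0, 0, -0.094, 0, 0.3],
  ],
)

```text
time_s: 7.08
ee_pos: [422.1, -335.1, 33.9]
ee_rot: [-42.0, 89.9, 142.7]
force: [0.6, -0.1, -2.2]
gripper_width: 43.7
```

```bash
python3 st.py
```

```text
t 7.08 pos [ 422.1 -335.1   33.9] xax [-0.001  0.001 -1.   ] yaw_y -85.27 F [ 0.6 -0.1 -2.2] w 43.7 q [-39.7  25.4 108.1  -0.   46.6  45.6]
```

Position is good to about 1 mm. I'm lowering gently, with contact expected near TCP z 21.5.

>>> play_rows(
  motion=[
    [0, 0, -0.003, 0, 0.3],
    [0, 0, -0.006, 0, 0.3],
    [0, 0, -0.008, 0, 0.3],
    [0, 0, -0.0095, 0, 0.3],
    [0, 0, -0.0105, 0, 0.3],
    [0, 0, -0.0115, 0, 0.3],
    [0, 0, -0.012, 0, 0.3],
    [0, 0, -0.012, 0, 0.3],
  ],
)

```text
time_s: 7.75
ee_pos: [422.3, -335.8, 23.0]
ee_rot: [113.4, 90.0, -62.0]
force: [1.1, 0.7, -2.2]
gripper_width: 43.9
```

```bash
python3 st.py
```

```text
t 7.75 pos [ 422.3 -335.8   23. ] xax [ 0. -0. -1.] yaw_y -85.32 F [ 1.1  0.7 -2.2] w 43.9 q [-39.7  26.3 108.7  -0.   45.1  45.6]
```

>>> play_rows(
  motion=[
    [0, 0, -0.0007, 0, 0.3],
    [0, 0, -0.0014, 0, 0.3],
    [0, 0, -0.002, 0, 0.3],
    [0, 0, -0.0023, 0, 0.3],
    [0, 0, -0.0023, 0, 0.3],
    [0, 0, -0.0023, 0, 0.3],
    [0, 0, -0.0023, 0, 0.3],
    [0, 0, -0.0023, 0, 0.3],
  ],
)

```text
time_s: 8.42
ee_pos: [422.3, -335.8, 21.5]
ee_rot: [131.7, 90.0, -43.6]
force: [-2.1, 1.3, 5.6]
gripper_width: 43.7
```

```bash
python3 st.py
```

```text
t 8.42 pos [ 422.3 -335.8   21.5] xax [ 0. -0. -1.] yaw_y -85.32 F [-2.1  1.3  5.6] w 43.7 q [-39.7  26.4 108.8  -0.   44.8  45.6]
```

Contact: Fz went from -2.2 to +5.6 at z = 21.5 as predicted. Releasing and rising.

>>> play_rows(
  motion=[
    [0, 0, 0, 0, 0.5],
    [0, 0, 0, 0, 0.6],
    [0, 0, 0, 0, 0.7],
    [0, 0, 0, 0, 0.8],
    [0, 0, 0, 0, 0.8],
    [0, 0, 0, 0, 0.8],
    [0, 0, 0.004, 0, 0.8],
    [0, 0, 0.012, 0, 0.8],
  ],
)

```text
time_s: 9.08
ee_pos: [421.7, -335.3, 32.3]
ee_rot: [-42.3, 89.9, 142.4]
force: [-1.1, -1.3, 0.1]
gripper_width: 72.6
```

>>> play_rows(
  motion=[
    [0, 0, 0.015, 0, 0.8],
    [0, 0, 0.035, 0, 0.8],
    [0, 0, 0.06, 0, 0.8],
    [0, 0, 0.09, 0, 0.8],
    [0, 0, 0.12, 0, 0.8],
    [0.01, 0.01, 0.145, 0.03, 0.7],
    [0.025, 0.035, 0.16, 0.1, 0.7],
    [0.04, 0.065, 0.165, 0.2, 0.7],
  ],
)

```text
time_s: 9.75
ee_pos: [464.0, -272.1, 201.9]
ee_rot: [129.5, 89.5, -34.3]
force: [1.2, 0.1, -0.1]
gripper_width: 63.6
```

```bash
python3 st.py; python3 - <<'E'
from h import *
from workcell import grab_frame
for n in("scene","top"):
    p=grab_frame(n); crop(p,(150,270) if n=="scene" else (400,250),160,120,4,f"pics/e_{n}.png")
E
```

```text
t 9.75 pos [ 464.  -272.1  201.9] xax [ 0.007 -0.004 -1.   ] yaw_y -73.8 F [ 1.2  0.1 -0.1] w 63.6 q [-31.6  15.2  95.9  -0.   68.4  42.2]
```

View pics/e_scene.png

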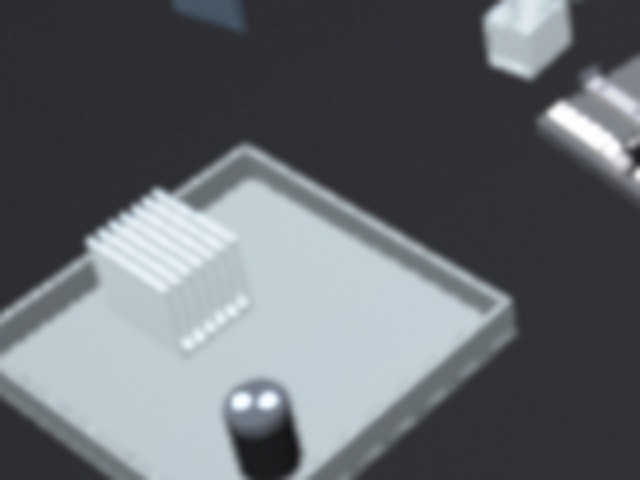

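The sink stands upright in the free half of the tray. Next is the handle.

>>> play_rows(
  motion=[
    [0.013, 0.02, 0, 0.1, 0.6],
    [0.028, 0.042, 0, 0.2, 0.6],
    [0.043, 0.065, 0, 0.3, 0.6],
    [0.06, 0.09, 0, 0.4, 0.6],
    [0.075, 0.113, 0, 0.5, 0.6],
    [0.09, 0.135, 0, 0.6, 0.6],
    [0.103, 0.155, -0.003, 0.7, 0.6],
    [0.116, 0.175, -0.006, 0.8, 0.6],
  ],
)

```text
time_s: 10.52
ee_pos: [578.6, -95.2, 191.9]
ee_rot: [51.5, 90.0, -66.3]
force: [-0.1, -0.3, -0.9]
gripper_width: 54.5
```

>>> play_rows(
  motion=[
    [0.012, 0.018, -0.004, 0.09, 0.6],
    [0.023, 0.035, -0.008, 0.18, 0.6],
    [0.032, 0.049, -0.014, 0.26, 0.6],
    [0.039, 0.059, -0.019, 0.33, 0.6],
    [0.044, 0.066, -0.023, 0.39, 0.6],
    [0.046, 0.068, -0.026, 0.433, 0.6],
    [0.046, 0.068, -0.028, 0.433, 0.6],
    [0.046, 0.068, -0.028, 0.433, 0.6],
  ],
)

```text
time_s: 11.18
ee_pos: [623.8, -28.2, 163.1]
ee_rot: [-71.3, 89.9, -164.6]
force: [0.7, 0.1, -0.6]
gripper_width: 54.0
```

```bash
python3 st.py; python3 - <<'E'
from h import *
from workcell import grab_frame
for n in("scene","top"):
    p=grab_frame(n); crop(p,(290,230) if n=="scene" else (288,196),150,120,5,f"pics/f_{n}.png")
E
```

```text
t 11.18 pos [623.8 -28.2 163.1] xax [-0.001 -0.    -1.   ] yaw_y -3.3 F [ 0.7  0.1 -0.6] w 54.0 q [-3.6 24.7 87.2 -0.  68.1 -0.3]
```

View pics/f_scene.png

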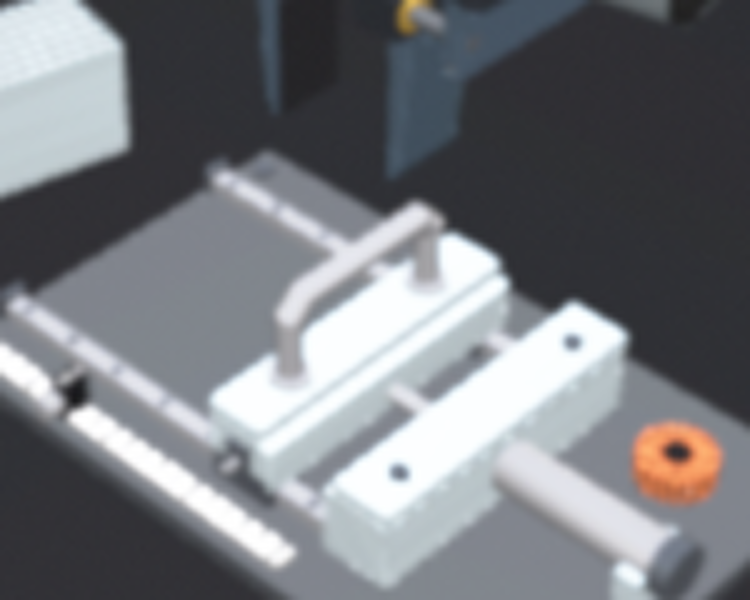

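View pics/f_top.png

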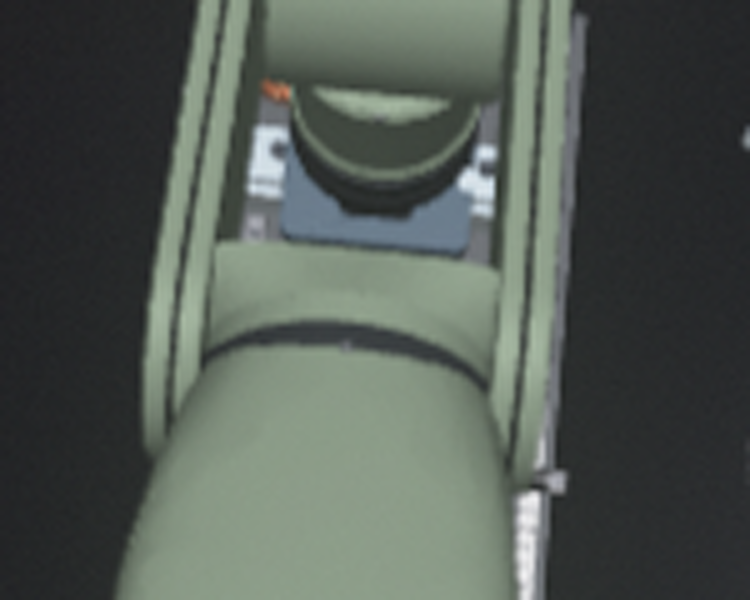

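>>> play_rows(
  motion=[
    [0, 0, -0.01, 0, 0.6],
    [0, 0, -0.025, 0, 0.6],
    [0, 0, -0.042, 0, 0.6],
    [0, 0, -0.058, 0, 0.6],
    [0, 0, -0.072, 0, 0.6],
    [0, 0, -0.082, 0, 0.6],
    [0, 0, -0.088, 0, 0.6],
    [0, 0, -0.088, 0, 0.6],
  ],
)

```text
time_s: 11.95
ee_pos: [623.3, -27.9, 74.2]
ee_rot: [-89.9, 89.9, 176.8]
force: [-1.1, -0.3, -0.1]
gripper_width: 54.7
```

```bash
python3 st.py; python3 - <<'E'
from fit import *
from workcell import grab_frame,finder
p=grab_frame("scene"); pickle.dump(p,open("f1.pkl","wb"))
crop(p,(290,230),150,120,5,f"pics/g_scene.png")
q=(634.26,-28.2,-.056)
def loc(X): 
    c,s=np.cos(q[2]),np.sin(q[2]); d=X[:2]-np.array(q[:2]); return np.array([c*d[0]+s*d[1],-s*d[0]+c*d[1]]).round(1)
for l,z in(("jaw_pointer",31),("clip_line",34),("jaw_handle",94)):
    for d in finder.spot_point(p,l): print(l,round(d["conf"],2),np.round(d["point"],1),loc(onz(p,d["point"],z)))
for l,u,z in (("p",(316.9,196.2),31),("c",(317.6,234.6),34)): print(l,loc(onz(T,u,z)))
E
```

```text
t 11.95 pos [623.3 -27.9  74.2] xax [-0.003  0.    -1.   ] yaw_y -3.23 F [-1.1 -0.3 -0.1] w 54.7 q [-3.6 29.1 93.7 -0.  57.3 -0.4]
jaw_pointer 0.67 [255.6 266. ] [ -9.  -94.2]
jaw_pointer 0.63 [284.4 220.8] [-67.4  55.5]
clip_line 0.62 [114.6 276.5] [-190.6 -314.9]
clip_line 0.58 [232.8 246.3] [-85.7 -88.3]
jaw_handle 0.57 [287.6 216.9] [-18.9  12.8]
jaw_handle 0.39 [394.5 214.7] [140.9 176.4]
p [ -3.  -80.2]
c [-106.   -89.8]
```

View pics/g_scene.png

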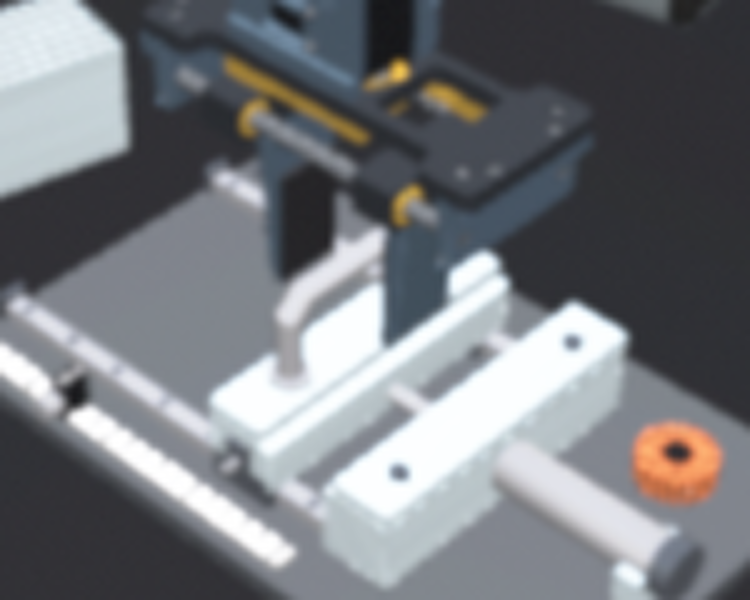

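>>> play_rows(
  motion=[
    [0, 0, 0, 0, 0.4],
    [0, 0, 0, 0, 0.25],
    [0, 0, 0, 0, 0.15],
    [0, 0, 0, 0, 0.05],
    [0, 0, 0, 0, 0],
    [0, 0, 0, 0, 0],
    [0, 0, 0, 0, 0],
    [0, 0, 0, 0, 0],
  ],
  squeeze=40,
)

```text
time_s: 12.82
ee_pos: [623.4, -27.7, 75.6]
ee_rot: [-89.9, 89.9, 176.9]
force: [-1.7, 0.1, 2.1]
gripper_width: 11.0
```

```bash
python3 st.py; python3 - <<'E'
from h import *
from workcell import grab_frame
p=grab_frame("scene")
print(crop(p,(240,255),70,55,11,f"pics/h_scene.png"))
E
```

```text
t 12.82 pos [623.4 -27.7  75.6] xax [-0.002  0.    -1.   ] yaw_y -3.21 F [-1.7  0.1  2.1] w 11.0 q [-3.6 29.  93.7 -0.  57.4 -0.4]
(205, 227)
```

View pics/h_scene.png

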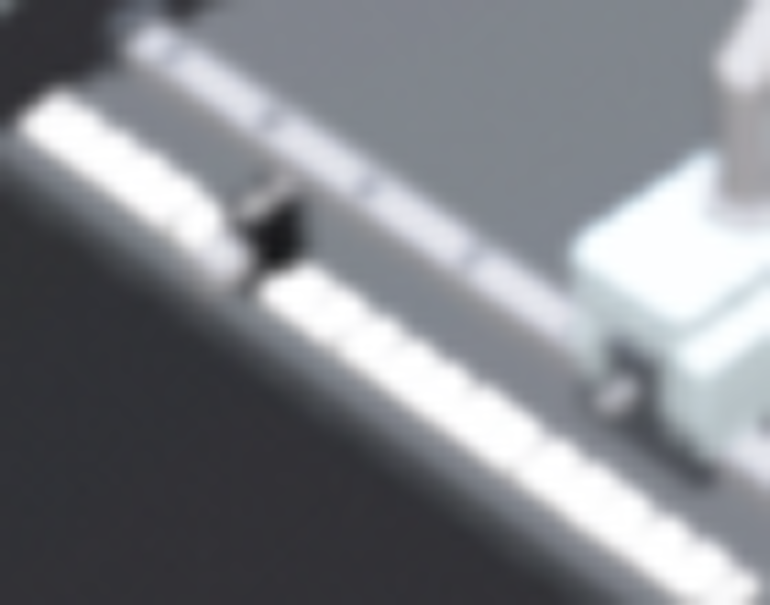

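```bash
cat > loc.py <<'E'
from fit import *
q=(634.26,-28.2,-.056)
def loc(X): 
    c,s=np.cos(q[2]),np.sin(q[2]); d=X[:2]-np.array(q[:2]); return np.array([c*d[0]+s*d[1],-s*d[0]+c*d[1]]).round(1)
def g(u,z): return loc(onz(S,u,z))
E
python3 - <<'E'
from loc import *
f=lambda a:np.array([205,227])+(np.array(a)+.5)/11-.5
print(g(f((617,392)),31),g(f((600,400)),31),g(f((285,187)),34),g(f((245,215)),34))
t=lambda a:np.array([233,126])+(np.array(a)+.5)/5-.5
crop(T,(318,218),40,60,10,"pics/tclip.png")
E
```

```text
[ -9.5 -79. ] [-10.3 -82.8] [-96.  -85.8] [-95.5 -96.8]
```

View pics/tclip.png

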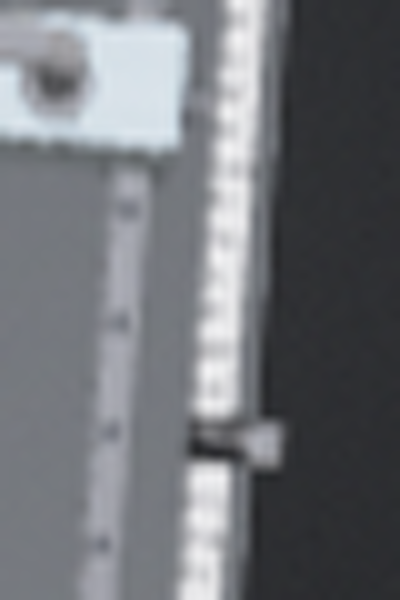

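>>> play_rows(
  motion=[
    [-0.003, 0, 0, 0, 0],
    [-0.008, 0, 0, 0, 0],
    [-0.014, 0.001, 0, 0, 0],
    [-0.021, 0.001, 0, 0, 0],
    [-0.027, 0.0015, 0, 0, 0],
    [-0.032, 0.002, 0, 0, 0],
    [-0.035, 0.002, 0, 0, 0],
    [-0.035, 0.002, 0, 0, 0],
  ],
  squeeze=45,
)

```text
time_s: 13.53
ee_pos: [592.2, -25.9, 75.7]
ee_rot: [89.8, 89.6, -3.4]
force: [7.4, -0.5, -5.7]
gripper_width: 11.5
```

```bash
python3 st.py
```

```text
t 13.53 pos [592.2 -25.9  75.7] xax [ 0.007 -0.    -1.   ] yaw_y -3.21 F [ 7.4 -0.5 -5.7] w 11.5 q [-3.6 26.3 98.6  0.  54.7 -0.4]
```

>>> play_rows(
  motion=[
    [-0.003, 0, 0, 0, 0],
    [-0.008, 0, 0, 0, 0],
    [-0.014, 0.001, 0, 0, 0],
    [-0.021, 0.001, 0, 0, 0],
    [-0.027, 0.0015, 0, 0, 0],
    [-0.032, 0.002, 0, 0, 0],
    [-0.035, 0.002, 0, 0, 0],
    [-0.035, 0.002, 0, 0, 0],
  ],
)

```text
time_s: 14.2
ee_pos: [558.1, -24.1, 75.7]
ee_rot: [89.2, 89.5, -4.0]
force: [9.5, -1.2, -8.2]
gripper_width: 11.1
```

```bash
python3 st.py;  python3 - <<'E'
from loc import *
from workcell import grab_frame
f=lambda a:np.array([298,188])+(np.array(a)+.5)/10-.5
print(loc(onz(T,f((203,104)),31)),loc(onz(T,f((205,430)),34)))
p=grab_frame("scene")
print(crop(p,(240,252),60,46,13,f"pics/i_scene.png"))
E
```

```text
t 14.2 pos [558.1 -24.1  75.7] xax [ 0.009 -0.001 -1.   ] yaw_y -3.21 F [ 9.5 -1.2 -8.2] w 11.1 q [ -3.6  23.7 103.3  -0.   52.5  -0.4]
[ -7.5 -83.1] [-95.2 -90.2]
(210, 229)
```

View pics/i_scene.png

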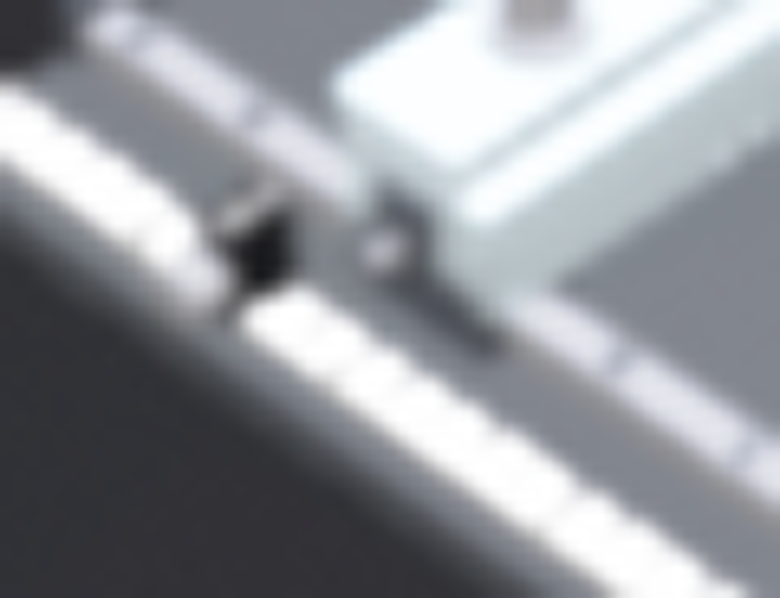

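```bash
python3 - <<'E'
from loc import *
f=lambda a:np.array([210,229])+(np.array(a)+.5)/13-.5
print(g(f((383,250)),31),g(f((375,256)),31),g(f((277,187)),34),g(f((235,222)),34))
E
```

```text
[-75.1 -80. ] [-75. -82.] [-96.9 -83.9] [-95.5 -94.6]
```

>>> play_rows(
  motion=[
    [-0.002, 0, 0, 0, 0],
    [-0.005, 0, 0, 0, 0],
    [-0.009, 0.0005, 0, 0, 0],
    [-0.012, 0.001, 0, 0, 0],
    [-0.015, 0.001, 0, 0, 0],
    [-0.016, 0.001, 0, 0, 0],
    [-0.016, 0.001, 0, 0, 0],
    [-0.016, 0.001, 0, 0, 0],
  ],
)

```text
time_s: 14.92
ee_pos: [543.0, -23.2, 75.7]
ee_rot: [88.3, 89.4, -5.0]
force: [9.4, -0.5, -8.5]
gripper_width: 11.2
```

```bash
python3 st.py;  python3 - <<'E'
from loc import *
from workcell import grab_frame
p=grab_frame("scene")
print(crop(p,(235,248),40,30,20,f"pics/j_scene.png"))
E
python3 st.py
```

```text
t 14.92 pos [543.  -23.2  75.7] xax [ 0.011 -0.001 -1.   ] yaw_y -3.21 F [ 9.4 -0.5 -8.5] w 11.2 q [ -3.7  22.5 105.4  -0.   51.5  -0.4]
(215, 233)
t 14.97 pos [543.1 -23.2  75.7] xax [ 0.011 -0.001 -1.   ] yaw_y -3.21 F [ 9.7 -1.3 -9.7] w 11.3 q [ -3.7  22.5 105.4  -0.   51.5  -0.4]
```

View pics/j_scene.png

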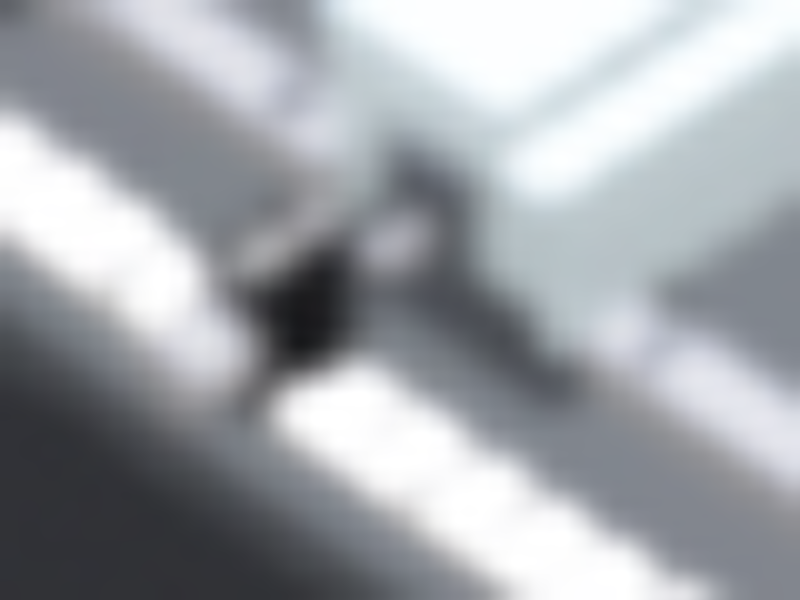

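```bash
python3 - <<'E'
from loc import *
f=lambda a:np.array([215,233])+(np.array(a)+.5)/20-.5
print(g(f((398,238)),31),g(f((340,188)),34),g(f((250,248)),34), g(f((295,218)),34))
def hp(x,y,z): return (px(S,W(q,[(x,y,z)]))[0]-[215,233]+.5)*20-.5
for x in(-90,-93,-96,-99): print(x,hp(x,-80,31),hp(x,-88,34),hp(x,-98,34))
E
```

```text
[-90.3 -79.6] [-98.3 -80.6] [-98.1 -94. ] [-98.2 -87.3]
-90 [396.88552846 240.86180546] [340.71770933 255.81155915] [271.68238518 300.65885352]
-93 [378.38853751 228.13180272] [322.1987032  242.98241546] [253.17340936 287.69068538]
-96 [359.9490767  215.44139338] [303.73763774 230.19341049] [234.72265102 274.76330685]
-99 [341.56687805 202.79039301] [285.33424144 217.44435615] [216.3298359  261.87652579]
```

```bash
python3 - <<'E'
from loc import *
from workcell import grab_frame
p=grab_frame("top")
crop(p,(318,225),60,60,10,f"pics/k_top.png")
s=[grab_frame("scene") for _ in range(4)]
s=np.mean([x["img"].astype(float) for x in s],0); np.save("s4.npy",s)
# profiles in original top image along holder x
I=cv2.cvtColor(T["img"],cv2.COLOR_BGR2GRAY).astype(np.float32)
xs=np.arange(-120,-70,2.)
for y,z in((-86,34),(-88,34),(-91,34),(-95,34)):
    u=px(T,W(q,[(x,y,z) for x in xs])).astype(np.float32)
    v=cv2.remap(I,u[:,:1],u[:,1:],cv2.INTER_LINEAR).ravel(); print(y,[(int(a),int(b)) for a,b in zip(xs,v)])
I=cv2.cvtColor(S["img"],cv2.COLOR_BGR2GRAY).astype(np.float32)
print("scene")
for y in(-84,-86,-88,-91,-95):
    u=px(S,W(q,[(x,y,34) for x in xs])).astype(np.float32)
    v=cv2.remap(I,u[:,:1],u[:,1:],cv2.INTER_LINEAR).ravel(); print(y,[(int(a),int(b)) for a,b in zip(xs,v)])
E
```

```text
-86 [(-120, 157), (-118, 159), (-116, 146), (-114, 141), (-112, 146), (-110, 154), (-108, 153), (-106, 144), (-104, 124), (-102, 91), (-100, 83), (-98, 89), (-96, 96), (-94, 97), (-92, 121), (-90, 144), (-88, 156), (-86, 149), (-84, 144), (-82, 150), (-80, 154), (-78, 152), (-76, 141), (-74, 142), (-72, 149)]
-88 [(-120, 194), (-118, 201), (-116, 188), (-114, 183), (-112, 190), (-110, 206), (-108, 206), (-106, 185), (-104, 140), (-102, 67), (-100, 52), (-98, 65), (-96, 86), (-94, 88), (-92, 134), (-90, 174), (-88, 196), (-86, 186), (-84, 184), (-82, 194), (-80, 205), (-78, 205), (-76, 183), (-74, 178), (-72, 189)]
-91 [(-120, 227), (-118, 229), (-116, 220), (-114, 213), (-112, 214), (-110, 227), (-108, 229), (-106, 212), (-104, 167), (-102, 73), (-100, 63), (-98, 86), (-96, 116), (-94, 112), (-92, 155), (-90, 202), (-88, 227), (-86, 208), (-84, 206), (-82, 217), (-80, 231), (-78, 230), (-76, 209), (-74, 199), (-72, 205)]
-95 [(-120, 217), (-118, 218), (-116, 212), (-114, 206), (-112, 212), (-110, 220), (-108, 223), (-106, 210), (-104, 167), (-102, 82), (-100, 65), (-98, 87), (-96, 10
[... 1017 characters left out ...]
4, 122), (-82, 130), (-80, 132), (-78, 133), (-76, 133), (-74, 134), (-72, 133)]
-91 [(-120, 132), (-118, 132), (-116, 132), (-114, 132), (-112, 132), (-110, 132), (-108, 132), (-106, 130), (-104, 128), (-102, 129), (-100, 137), (-98, 149), (-96, 146), (-94, 122), (-92, 78), (-90, 52), (-88, 53), (-86, 75), (-84, 93), (-82, 112), (-80, 122), (-78, 129), (-76, 131), (-74, 132), (-72, 133)]
-95 [(-120, 154), (-118, 151), (-116, 150), (-114, 151), (-112, 151), (-110, 149), (-108, 145), (-106, 141), (-104, 133), (-102, 130), (-100, 131), (-98, 147), (-96, 146), (-94, 126), (-92, 85), (-90, 48), (-88, 32), (-86, 32), (-84, 40), (-82, 64), (-80, 89), (-78, 122), (-76, 136), (-74, 150), (-72, 150)]
```

View pics/k_top.png

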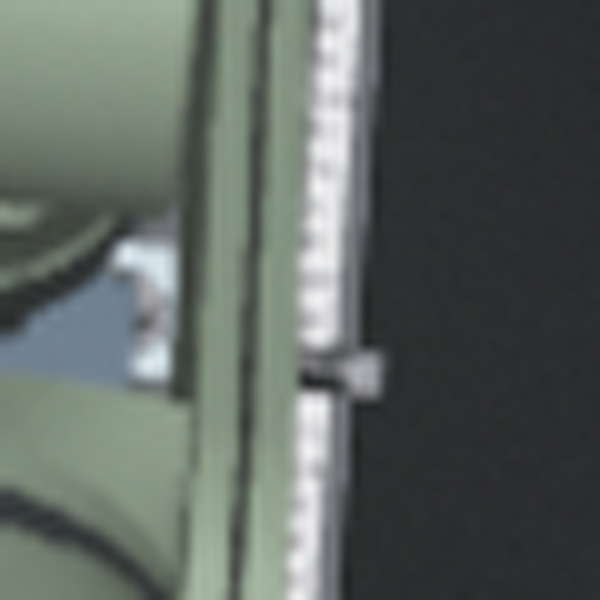

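>>> play_rows(
  motion=[
    [-0.001, 0, 0, 0, 0],
    [-0.003, 0, 0, 0, 0],
    [-0.005, 0, 0, 0, 0],
    [-0.0065, 0.0004, 0, 0, 0],
    [-0.0072, 0.0004, 0, 0, 0],
    [-0.0072, 0.0004, 0, 0, 0],
    [-0.0072, 0.0004, 0, 0, 0],
    [-0.0072, 0.0004, 0, 0, 0],
  ],
)

```text
time_s: 15.88
ee_pos: [536.2, -22.9, 75.7]
ee_rot: [88.2, 89.4, -5.0]
force: [10.7, -1.4, -9.1]
gripper_width: 11.0
```

```bash
python3 st.py;  python3 - <<'E'
from loc import *
from workcell import grab_frame
n=[grab_frame("scene") for _ in range(4)]
p=n[0]; p["img"]=np.mean([x["img"].astype(float) for x in n],0).round().astype(np.uint8); pickle.dump(p,open("f2.pkl","wb"))
print(crop(p,(235,248),40,30,20,f"pics/l_scene.png"))
xs=np.arange(-112,-80,2.)
def prof(I,y,z):
    u=px(S,W(q,[(x,y,z) for x in xs])).astype(np.float32)
    return cv2.remap(I.astype(np.float32),u[:,:1],u[:,1:],cv2.INTER_CUBIC).ravel()
A=cv2.cvtColor(np.load("s4.npy").round().astype(np.uint8),cv2.COLOR_BGR2GRAY);B=cv2.cvtColor(p["img"],cv2.COLOR_BGR2GRAY)
print(xs.astype(int))
for y,z in((-78,31),(-80,31),(-82,31),(-84,31),(-86,34),(-88,34),(-91,34)): print(y,prof(A,y,z).astype(int),"\n   ",prof(B,y,z).astype(int))
E
```

```text
t 15.88 pos [536.2 -22.9  75.7] xax [ 0.011 -0.001 -1.   ] yaw_y -3.2 F [10.7 -1.4 -9.1] w 11.0 q [ -3.7  21.9 106.3  -0.   51.1  -0.4]
(215, 233)
[-112 -110 -108 -106 -104 -102 -100  -98  -96  -94  -92  -90  -88  -86
  -84  -82]
-78 [175 176 176 174 165 167 164 157 148 151 159 157 138 108  94 102] 
    [167 160 154 148 144 144 156 168 158 130 100  93 106 130 139 143]
-80 [152 152 152 150 154 157 160 153 145 156 169 173 152 122  95  85] 
    [150 146 141 136 138 144 161 173 166 139 105  87  87  99 112 110]
-82 [139 140 137 134 140 152 159 149 132 134 159 169 155 127  98  83] 
    [139 139 134 129 131 141 154 161 152 125 101  83  79  83  89  90]
-84 [135 134 131 127 125 141 155 149 119 103 118 138 139 119  99  85] 
    [135 134 131 125 122 133 149 152 129 104  82  75  77  81  82  84]
-86 [135 135 134 132 129 125 135 152 154 130 106 116 137 144 126 105] 
    [135 135 134 133 128 122 129 144 154 139 113  90  76  76  80  82]
-88 [133 133 133 132 126 119 128 146 149 121  88  72  92 106 110 102] 
    [133 133 132 132 126 119 126 143 147 124  93  66  65  71  81  88]
-91 [132 132 132 131 128 127 136 154 155 120  77  42  41  59  79  96] 
    [132 132 131 131 128 127 136 154 155 120  77  43  40  56  76  94]
```

View pics/l_scene.png

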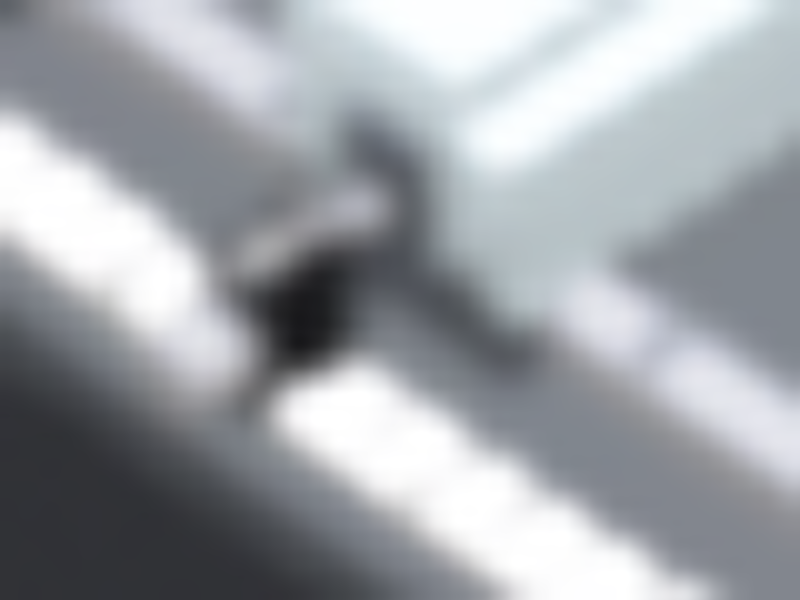

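Pointer peak measures x ≈ -97 ± 0.7 in the holder frame and the clip line ≈ -97. They are collinear in the crop, near (360,207) and (295,220). Last whole-scene check next.

```bash
python3 - <<'E'
from workcell import grab_frame
import cv2
p=grab_frame("scene"); cv2.imwrite("pics/m.png",p["img"])
E
python3 st.py
```

```text
t 16.13 pos [536.2 -22.9  75.7] xax [ 0.011 -0.001 -1.   ] yaw_y -3.21 F [11.1 -1.4 -9.9] w 10.8 q [ -3.7  21.9 106.3  -0.   51.1  -0.4]
```

View pics/m.png

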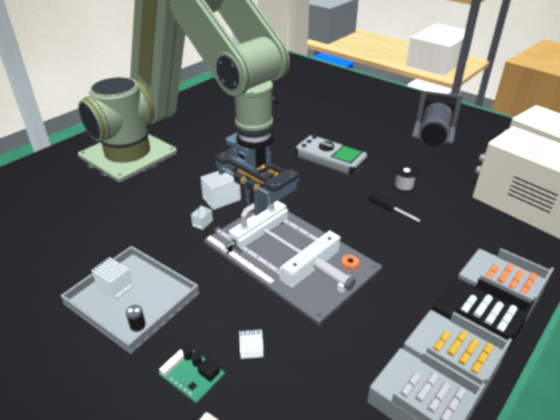

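```bash
python3 -c "
from workcell import job_done
print(job_done())"; python3 st.py
```

```text
the job is handed in; nothing more can be done
None
the job is handed in; nothing more can be done
```

The heat sink from the bed is upright in the free half of the tray. The jaw is drawn out about 87.5 mm to the clip line and was still gripped when I handed the job in at 16.1 s.

- **Heat sink:** I chose the one standing on the bed, the middle-sized of the look-alikes. The grip closed to 44.0 mm, its stated width. It was lowered until it touched the tray floor at the expected height before release, and the picture afterwards shows it standing upright.
- **Jaw:** The arm held a steady pull of about 11 N, which matches the spring, with the grip at 11 mm on the 12 mm bar. The jaw never sprang back.
- **Pointer against line:** They agree within about 1 mm. The scene picture put both at about x = -97 mm in the holder's frame, with the pointer possibly 0.7 mm past the line. From the starting pictures, the top and scene views gave a needed travel of about 88 mm and 87.5 mm. The top camera could not check the final position, because the arm hid the pointer.
- **Other things:** In the last scene picture the clip, capacitor and loose items looked unmoved.

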